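Press a cartridge plug home with the bench screw press

ROBOT

A 6-joint arm with a two-finger parallel gripper is mounted at the origin on the work surface. World frame = base frame: x ahead of the robot, y to its left, z up, the work surface at z = 0. Lengths are in m, angles in rad, forces in N, time in s.
With the tool pointing down it reaches from about 0.225 to 0.875 m from the base axis. Payload 3.4 kg.
Tool frame: the origin (TCP) lies between the finger pads; the fingertips stand 25 mm ahead of it and the grasp point (between the pads) lies 6 mm ahead of it (manip.tips_ahead is the distance from the TCP to the fingertips, in m); z points along the fingers, x is the direction in which the jaws open and shut, and the axes are right-handed (so a half turn about z gives the same grasp; the last joint's range is limited). The gripper opens to 85 mm and grips with 20 to 120 N. Pads are 22 mm wide; open, the fingers measure 114 mm over their backs; the gripper's body (76 mm by 85 mm) begins 54 mm behind the grasp point. The pads swing forward as they close: fully open they stand 13 mm farther back than shut.
Start: joints at [-1.312, 0.276, 1.505, -0, 1.361, -0.121], TCP at [0.213, -0.534, 0.256] pointing down, gripper open.
Joint ranges: [-2.89, 2.89], [-0.75, 2.08], [0.22, 2.7], [-1.18, 4.32], [0.11, 2.71], [-2.7, 2.7]. Speed limits (rad/s): [2.57, 2.57, 3.14, 3.14, 3.14, 3.14].

INTERFACE

Orientations are given as a unit quaternion [w, x, y, z].
In Python, from rig import manip gives the robot as it stands. The module is installed in compiled form; this text tells all that it offers.
- The arm moves only by the tool send_rows, never from a script. Its argument "plan" is a list of rows, each an object with "linear": the shift along the tool's x, y, z in m, a list of three; "delta_rot": the turn, a rotation vector about the tool's x, y, z in degrees, a list of three; "fingers": the finger opening in m, from 0 to 0.0854. A call has 1 to 12 rows; each row shifts and turns the pose as measured when the row begins, along the tool's axes as they then stand; what a row does not reach is not made up. A row lasts 1/12 s, in which the tool goes at most 41.7 mm and 7.16 degrees, less where a joint would pass 70% of its speed; a pose out of reach is approached as far as the arm can. A call with a gripper value outside its range is refused whole. The fingers move at their own pace and stop on an object; "force" is the grip in N (left out, the last holds). Time passes only in rows, so rows that do not move let the fingers close. It gives the time, the measured TCP pose, the force and the opening at its end, in the units of the state.
- manip.get_state(): the state, without advancing time (a new reading comes with each control period).
- manip.get_image(name): name is "scene" or "top"; returns the picture (384x512x3 uint8, red, green, blue); there is no depth.
- manip.camera_info(name): a dict with "K" (3x3 intrinsics, pixels), "rvec" (rotation vector, rad) and "tvec" (3), from world to camera coordinates, as OpenCV has them. Camera axes: x right, y down, z forward; pixel columns grow to the right and rows downward; lengths in m; the calibration is good to about 2 mm. A picture is of the moment at which its call begins. camera_info takes no time and is no camera call.
- manip.sign_off(): hands the job in, once; it reports no verdict.
Trained networks look in the newest picture that a camera, given by its name, has taken for a name from the list of things; names that differ only in an ending like _2 or _b are one class to them, and where a whole thing is asked for, a point or a joint stands for the part that bears it (a point fixed in the world has none). Each returns a list of dicts, best first, with "p" (0 to 1); they miss things now and then, are a little off and sometimes report something else, mostly with a low value. They report only what shows in the picture. A call takes as long as a camera call. They do not tell look-alikes from the thing itself.
- manip.find_in(thing, camera): "extent" ([left, top, right, bottom] in pixels, round what is visible of it).
- manip.masks_of(thing, camera): "pixels" (384x512 bool, what is visible of it) and "extent" ([left, top, right, bottom] in pixels, round what is visible of it).
The state is a dict: "clock": time; "qpos": joint angles; "qd": joint speeds; "effort": joint torques, N m; "position": TCP position; "ee_rot": TCP orientation; "contact_force": force on the tool from outside, world axes, zero at the start; "moment": the same for the moment, N m; "width": finger opening in m.
Only numpy, scipy, OpenCV 4.12 (cv2) and the standard library are available. Lean on these libraries where they do the work, as an engineer would, in place of code of your own. Each camera call takes 0.05 s, during which the arm holds its last target. There are 200 camera calls.

TASK

A clean-up cartridge stands in the small screw press with its end plug only started. Unfold the crank handle on the press's handwheel until it stands fully upright, then wind the ram down with it until the plug bottoms and you feel it seat firmly - hand-tight, without forcing it - and wind the ram back up until it stands clear of the plug by 4 to 12 mm. Leave the cartridge in its nest and don't disturb the other things on the bench.

Things in the scene. Friction and masses are not known exactly. Their poses are not given: they have to be found in the camera images.
- press: the screw press, bolted down: a grey cast base 210 x 190 x 22 mm, two steel columns (diameter 22 mm, 140 mm apart along the press's y axis) and a crosshead 62 x 190 mm whose top is 180 mm above the bench. Origin: centre of its underside, on the screw's axis; x and y level, z up. Nothing stands higher than the wheel.
- press_ram: steel spindle with a flat ram foot (disc of diameter 40 mm, 12 mm thick), sliding up and down on the screw's axis; it carries the handwheel. Turning the wheel CLOCKWISE seen from above drives ram and wheel DOWN 16 mm a turn (2.55 mm per rad), anticlockwise raises them. It stays where it is left. Unloaded, about 1 N of push at the crank handle turns it. Origin as ram_foot.
- ram_foot (a point): centre of the underside of the ram foot, on the screw's axis
- wheel_centre (a point): centre of the handwheel's flat top face (aluminium disc, diameter 120 mm, 10 mm thick). It lies 94 mm above the ram foot's underside and moves up and down with the ram. At the start it is 0.218 to 0.224 m above the bench. z is the wheel's axis and points up.
- crank_pivot (a point): fold pivot of the crank handle: 48 mm from the wheel's axis, 20 mm above the wheel's top face, between two steel clevis cheeks (19 mm wide over both, 18 mm along the radius, top 25 mm above the face). It goes round with the wheel; x points radially outward, y along the pivot pin, z up.
- crank_tip (a point): free end of the crank handle, 63 mm from the pivot. Its black sleeve covers the last 50 mm, diameter 20 mm, and spins freely on its pin, so a grip on it need not turn with the wheel. Folded (at the start) the handle lies level from the pivot across the wheel's centre, its axis 20 mm above the wheel's face (10 mm of air under the sleeve); upright it stands over the pivot, tip 83 mm above the face.
- crank_handle (a joint): fold angle of the handle: 0 folded flat, 1.571 (its stop) upright, swinging up and outward about the pivot. Friction holds it where it is left: about 2.5 N at the sleeve moves it.
- cartridge: off-white plastic tube, diameter 40 mm (rim 48 mm), 80 mm tall, loose in a 9 mm high ring nest under the ram. Origin: centre of its underside, z up. Push along the circle at the crank handle, give or take 1 N: 1 to 3 N turning while the plug's O-ring slides, less at rest; once it bottoms, some 0.4 N more per mm of handle travel: 7 to 9 N is firmly seated, over 13 N (300 N at the ram) crushes it.
- plug_top (a point): centre of the flat top of the grey end plug (flange diameter 45 mm, 6 mm thick). The plug bottoms on the frit on top of the packed bed inside, whose height differs from cartridge to cartridge and is not visible: seated, this point is 86 to 90 mm above the cartridge's origin (flange 0 to 4 mm above the rim), so only the push at the handle tells. It starts 6 to 9 mm above where it seats.
- wash_bottle: bystander: white wash bottle with blue cap, diameter 68 mm, 160 mm tall, origin under its centre
- sample_jar: bystander: amber glass jar with white lid, diameter 54 mm, 75 mm tall, origin under its centre
- vial_rack: bystander: grey rack of vials, 75 x 150 x 49 mm, origin under its centre
There are look-alikes about, which are no part of the job. What is shaped like the cartridge but green or pink is not meant.

How it is judged:
By the outcome, as a careful person would: the job done as asked, in the order asked, and still so for the second after the job is handed in, with the robot touching nothing.
It also fails if it takes over 72 s, if anything falls off the work surface, if the arm or the gripper's body presses on something with over 40 N, if the wrist force passes 120 N, or if a joint passes its speed limit or range.

## Working session

There is one attempt and no reset: what is moved stays moved. The work goes in short steps, Python scripts to look and compute and a tool call to move; the robot and the scene stay as the last step left them, time stands still between calls to the robot, and variables do not carry over. Pictures are saved under pics/ and viewed, about 8 in all and at most 12, crops included, and the job is handed in when it is done.

Besides the shell and the picture viewer there is one more tool, called by a JSON object that holds its "method" and its "body", one argument or row to a line. send_rows: Moves the arm, as the interface text tells. Its arguments: {"type":"object","properties":{"plan":{"type":"array","items":{"type":"object","properties":{"linear":{"type":"array","items":{"type":"number"}},"delta_rot":{"type":"array","items":{"type":"number"}},"fingers":{"type":"number"}}}},"force":{"type":"number"}},"required":["plan"]}

```bash
mkdir -p pics
cat > h.py <<'E'
import numpy as np, cv2
from rig import manip
from scipy.spatial.transform import Rotation as R
def cam(n):
    c=manip.camera_info(n); Rm=cv2.Rodrigues(np.array(c["rvec"],float))[0]
    return np.array(c["K"],float),Rm,np.array(c["tvec"],float).ravel()
def ray(n,u,v):
    K,Rm,t=cam(n); d=Rm.T@np.linalg.inv(K)@np.array([u,v,1.]); return -Rm.T@t,d
def atz(n,u,v,z):
    o,d=ray(n,u,v); return o+d*(z-o[2])/d[2]
def proj(n,p):
    K,Rm,t=cam(n); q=K@(Rm@np.array(p,float)+t); return q[:2]/q[2]
E
python3 - <<'E'
from h import *
a=manip.get_image("scene"); b=manip.get_image("top")
cv2.imwrite("pics/s0.png",cv2.cvtColor(a,cv2.COLOR_RGB2BGR));cv2.imwrite("pics/t0.png",cv2.cvtColor(b,cv2.COLOR_RGB2BGR))
for n in("scene","top"):
    K,Rm,t=cam(n);print(n,K[0,0],(-Rm.T@t).round(3),Rm[2].round(2))
    for th in("press","press_ram","wheel_centre","crank_pivot","crank_tip","cartridge","plug_top","wash_bottle","sample_jar","vial_rack"):
        print(th,[(np.round(d["extent"]).tolist(),round(d["p"],2)) for d in manip.find_in(th,n)][:3])
s=manip.get_state();print(s)
E
```

```text
scene 372.4394516157264 [ 1.048 -0.576  0.8  ] [-0.48  0.6  -0.65]
press [([225.0, 159.0, 318.0, 271.0], 0.67)]
press_ram [([246.0, 162.0, 296.0, 190.0], 0.82)]
wheel_centre [([246.0, 157.0, 295.0, 190.0], 0.75)]
crank_pivot [([249.0, 159.0, 295.0, 188.0], 0.91), ([226.0, 157.0, 316.0, 269.0], 0.53)]
crank_tip [([262.0, 200.0, 277.0, 234.0], 0.25)]
cartridge [([197.0, 185.0, 216.0, 218.0], 0.95), ([230.0, 254.0, 252.0, 288.0], 0.92), ([326.0, 226.0, 344.0, 262.0], 0.73)]
plug_top [([235.0, 251.0, 251.0, 266.0], 0.58), ([328.0, 226.0, 344.0, 238.0], 0.57)]
wash_bottle [([285.0, 131.0, 305.0, 176.0], 0.6)]
sample_jar [([174.0, 327.0, 205.0, 364.0], 0.88)]
vial_rack [([77.0, 276.0, 147.0, 337.0], 0.7)]
top 486.5890878403205 [ 0.384 -0.008  1.508] [ 0.15 -0.02 -0.99]
press [([195.0, 155.0, 276.0, 234.0], 0.85)]
press_ram [([211.0, 163.0, 254.0, 208.0], 0.78)]
wheel_centre []
crank_pivot []
crank_tip [([229.0, 171.0, 246.0, 188.0], 0.58), ([351.0, 232.0, 404.0, 265.0], 0.55)]
cartridge [([214.0, 123.0, 231.0, 145.0], 0.76), ([290.0, 167.0, 303.0, 189.0], 0.6), ([241.0, 252.0, 256.0, 268.0
[... 314 characters left out ...]
 0.81)]
{'clock': 1.1, 'qpos': array([-1.31197929e+00,  2.75894180e-01,  1.50492019e+00,  2.31308900e-05,
        1.36067899e+00, -1.21018479e-01]), 'qd': array([ 1.12068777e-03,  4.51775130e-04, -4.56181579e-05, -6.39823858e-04,
       -1.69262317e-03, -1.86516421e-03]), 'effort': array([ 1.05138774e-03, -4.16666114e+01, -2.46102494e+01,  1.44879477e-04,
        1.85614122e-04, -2.39580217e-06]), 'position': array([ 0.21319099, -0.53404765,  0.25632327]), 'ee_rot': array([ 2.40771149e-05,  8.27877778e-01, -5.60908533e-01,  4.48695145e-05]), 'contact_force': array([ 0.62358192,  0.64394753, -0.47334169]), 'moment': array([-0.00626504, -0.06342332,  0.00957832]), 'width': 0.08559466863563547}
```

Run:
```python
import cv2,numpy as np
a=cv2.imread("pics/s0.png");b=cv2.imread("pics/t0.png")
cv2.imwrite("pics/full.png",np.hstack([cv2.resize(a,(400,300)),cv2.resize(b,(400,300))]))
A=cv2.resize(a[140:290,205:335],(520,600),interpolation=3);
B=cv2.resize(b[145:245,190:285],None,fx=6,fy=6,interpolation=3)
cv2.imwrite("pics/cs.png",A);cv2.imwrite("pics/ct.png",B)
```

```text
(no output)
```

View pics/full.png

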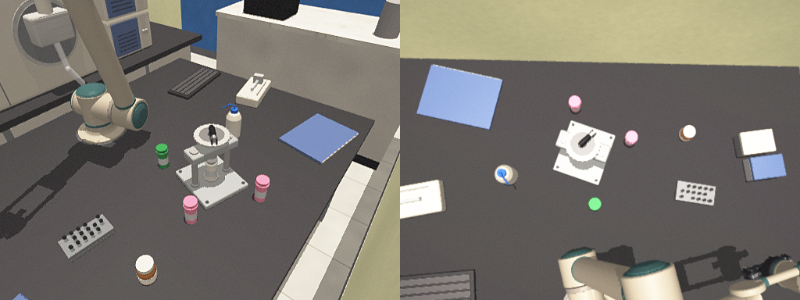

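View pics/cs.png

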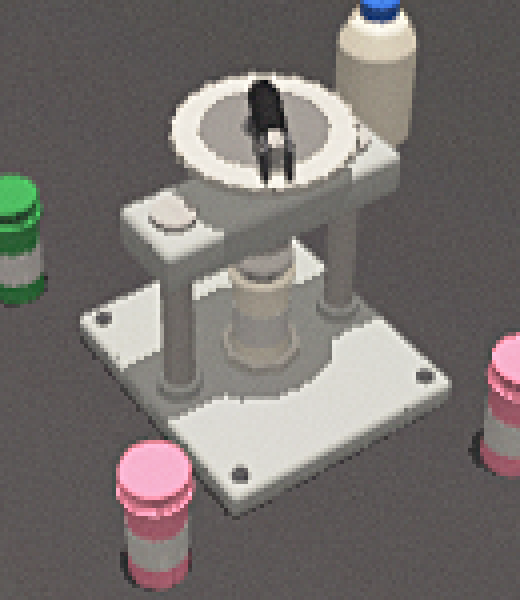

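View pics/ct.png

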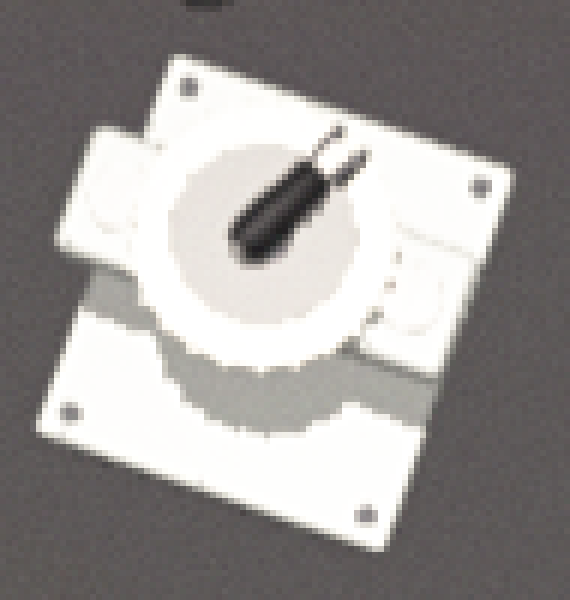

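Run:
```python
from h import *
def tri(a,b):
    (o1,d1),(o2,d2)=ray("top",*a),ray("scene",*b); A=np.c_[d1,-d2]; s=np.linalg.lstsq(A,o2-o1,rcond=None)[0]
    p,q=o1+d1*s[0],o2+d2*s[1]; return (p+q)/2,np.linalg.norm(p-q)
T=lambda x,y:(190+x/6-.4,145+y/6-.4)
S=lambda x,y:(205+x/4-.4,140+y/4-.4)
print("wheel",tri(T(264,233),S(264,129)), atz("top",*T(264,233),.221),atz("scene",*S(264,129),.221))
print("pivot",tri(T(342,148),S(276,158)),atz("top",*T(342,148),.242),atz("scene",*S(276,158),.242))
print("tip",tri(T(250,242),S(264,92)),atz("top",*T(250,242),.241),atz("scene",*S(264,92),.241))
c=[atz("top",*T(x,y),.022)for x,y in((188,87),(480,187),(69,412),(367,514))]
print("base holes",np.array(c).round(3),np.mean(c,0))
print("cart rim",atz("scene",*S(262,270),.08))
```

```text
wheel (array([0.60188717, 0.04032288, 0.2238664 ]), np.float64(0.00010282924499400543)) [0.60241361 0.04046491 0.221     ] [0.59963378 0.04334694 0.221     ]
pivot (array([0.63741789, 0.00558981, 0.23921303]), np.float64(0.0017518862214696426)) [0.6375252  0.00614385 0.242     ] [0.63892254 0.00197986 0.242     ]
tip (array([0.59511605, 0.04651023, 0.24610771]), np.float64(0.00285134645566357)) [0.59488888 0.04576975 0.241     ] [0.59181255 0.05345098 0.241     ]
base holes [[ 0.712  0.089  0.022]
 [ 0.662 -0.063  0.022]
 [ 0.542  0.145  0.022]
 [ 0.492 -0.008  0.022]] [0.60225799 0.04083893 0.022     ]
cart rim [0.58827587 0.05952663 0.08      ]
```

{"method": "send_rows", "body": {
  "plan": [
    {"linear":[0,0,-0.01],"delta_rot":[0,0,-7.1],"fingers":0.05},
    {"linear":[0,0,-0.01],"delta_rot":[0,0,-7.1],"fingers":0.05},
    {"linear":[0,0,-0.01],"delta_rot":[0,0,-7.1],"fingers":0.05},
    {"linear":[0,0,-0.01],"delta_rot":[0,0,-7.1],"fingers":0.05},
    {"linear":[0,0,-0.01],"delta_rot":[0,0,-7.1],"fingers":0.05},
    {"linear":[0,0,-0.01],"delta_rot":[0,0,-7.1],"fingers":0.05},
    {"linear":[0,0,-0.01],"delta_rot":[0,0,-7.1],"fingers":0.05},
    {"linear":[0,0,-0.01],"delta_rot":[0,0,-7.1],"fingers":0.05},
    {"linear":[0,0,0],"delta_rot":[0,0,-7.1],"fingers":0.05},
    {"linear":[0,0,0],"delta_rot":[0,0,-7.1],"fingers":0.05},
    {"linear":[0,0,0],"delta_rot":[0,0,-7.1],"fingers":0.05},
    {"linear":[0,0,0],"delta_rot":[0,0,-7.1],"fingers":0.05}
  ],
  "force": 20
}}

```text
clock: 2.1
position: [0.2131, -0.5337, 0.3401]
ee_rot: [-0.0, 0.988, 0.156, -0.0]
contact_force: [0.1, 0.3, 0.3]
width: 0.05
```

```bash
cat >> h.py <<'E'
def st(tgt=None,yaw=None):
    s=manip.get_state(); w=np.array(s["ee_rot"]); Rm=R.from_quat(w[[1,2,3,0]]).as_matrix(); p=np.array(s["position"])
    print("t",round(s["clock"],2),"p",p.round(4),"yaw",round(np.degrees(np.arctan2(Rm[1,0],Rm[0,0])),1),"z",Rm[:,2].round(3),"F",np.round(s["contact_force"],2),"w",round(s["width"],4),"q6",round(s["qpos"][5],2))
    if tgt is not None: print("toolshift",(Rm.T@(np.array(tgt)-p)).round(4))
    return p,Rm,np.array(s["contact_force"])
E
python3 -c "
from h import *
print(manip.tips_ahead)
st([.606,.037,.33])"
```

```text
0.025
t 2.1 p [ 0.2131 -0.5337  0.3401] yaw 18.0 z [-0.     0.001 -1.   ] F [0.12 0.31 0.33] w 0.05 q6 -1.63
toolshift [ 0.55   -0.4215  0.0105]
```

{"method": "send_rows", "body": {
  "plan": [
    {"linear":[0,0,0],"delta_rot":[0,0,-6.9],"fingers":0.05},
    {"linear":[0,0,0],"delta_rot":[0,0,-6.9],"fingers":0.05},
    {"linear":[0,0,0],"delta_rot":[0,0,-6.9],"fingers":0.05},
    {"linear":[0,0,0],"delta_rot":[0,0,-6.8],"fingers":0.05}
  ]
}}

```text
clock: 2.43
position: [0.2131, -0.5337, 0.3404]
ee_rot: [-0.0, 0.918, 0.396, 0.0]
contact_force: [-0.8, 0.1, -0.2]
width: 0.0498
```

```bash
python3 -c "
from h import *
st([.606,.037,.33])"
```

```text
t 2.43 p [ 0.2131 -0.5337  0.3404] yaw 46.6 z [-0.  0. -1.] F [-0.84  0.08 -0.18] w 0.0498 q6 -2.13
toolshift [ 0.6847 -0.1063  0.0106]
```

{"method": "send_rows", "body": {
  "plan": [
    {"linear":[0.034,-0.0053,0],"delta_rot":[0,0,1.0]},
    {"linear":[0.034,-0.0053,0]},
    {"linear":[0.034,-0.0053,0]},
    {"linear":[0.034,-0.0053,0]},
    {"linear":[0.034,-0.0053,0]},
    {"linear":[0.034,-0.0053,0]},
    {"linear":[0.034,-0.0053,0]},
    {"linear":[0.034,-0.0053,0]},
    {"linear":[0.034,-0.0053,0]},
    {"linear":[0.034,-0.0053,0]},
    {"linear":[0.034,-0.0053,0]},
    {"linear":[0.034,-0.0053,0]}
  ]
}}

```text
$.plan[0]: bad value
```

```bash
python3 -c "
from h import *
st([.606,.037,.33])"
```

```text
t 2.43 p [ 0.2131 -0.5337  0.3404] yaw 46.6 z [-0.  0. -1.] F [-0.84  0.08 -0.18] w 0.0498 q6 -2.13
toolshift [ 0.6847 -0.1063  0.0106]
```

All row fields are needed.

{"method": "send_rows", "body": {
  "plan": [
    {"linear":[0.034,-0.0053,0],"delta_rot":[0,0,1],"fingers":0.05},
    {"linear":[0.034,-0.0053,0],"delta_rot":[0,0,0],"fingers":0.05},
    {"linear":[0.034,-0.0053,0],"delta_rot":[0,0,0],"fingers":0.05},
    {"linear":[0.034,-0.0053,0],"delta_rot":[0,0,0],"fingers":0.05},
    {"linear":[0.034,-0.0053,0],"delta_rot":[0,0,0],"fingers":0.05},
    {"linear":[0.034,-0.0053,0],"delta_rot":[0,0,0],"fingers":0.05},
    {"linear":[0.034,-0.0053,0],"delta_rot":[0,0,0],"fingers":0.05},
    {"linear":[0.034,-0.0053,0],"delta_rot":[0,0,0],"fingers":0.05},
    {"linear":[0.034,-0.0053,0],"delta_rot":[0,0,0],"fingers":0.05},
    {"linear":[0.034,-0.0053,0],"delta_rot":[0,0,0],"fingers":0.05},
    {"linear":[0.034,-0.0053,0],"delta_rot":[0,0,0],"fingers":0.05},
    {"linear":[0.034,-0.0053,0],"delta_rot":[0,0,0],"fingers":0.05}
  ]
}}

```text
clock: 3.43
position: [0.4576, -0.1896, 0.3383]
ee_rot: [0.002, 0.924, 0.383, -0.001]
contact_force: [0.2, -0.0, -0.2]
width: 0.05
```

```bash
python3 -c "
from h import *
st([.606,.037,.33])"
```

```text
t 3.43 p [ 0.4576 -0.1896  0.3383] yaw 45.1 z [ 0.    -0.004 -1.   ] F [ 0.19 -0.03 -0.24] w 0.05 q6 -1.32
toolshift [ 0.2653 -0.0549  0.0073]
```

{"method": "send_rows", "body": {
  "plan": [
    {"linear":[0.034,-0.007,0],"delta_rot":[0,0,0],"fingers":0.05},
    {"linear":[0.034,-0.007,0],"delta_rot":[0,0,0],"fingers":0.05},
    {"linear":[0.034,-0.007,0],"delta_rot":[0,0,0],"fingers":0.05},
    {"linear":[0.034,-0.007,0],"delta_rot":[0,0,0],"fingers":0.05},
    {"linear":[0.034,-0.007,0],"delta_rot":[0,0,0],"fingers":0.05},
    {"linear":[0.034,-0.007,0],"delta_rot":[0,0,0],"fingers":0.05},
    {"linear":[0.025,-0.006,0],"delta_rot":[0,0,0],"fingers":0.05},
    {"linear":[0.015,-0.003,0],"delta_rot":[0,0,0],"fingers":0.05},
    {"linear":[0.005,0,0],"delta_rot":[0,0,0],"fingers":0.05}
  ]
}}

```text
clock: 4.18
position: [0.6052, 0.0413, 0.3376]
ee_rot: [0.002, 0.922, 0.387, 0.002]
contact_force: [1.1, -0.1, -0.9]
width: 0.0499
```

Run:
```python
from h import *
st([.606,.037,.252])
b=manip.get_image("top");a=manip.get_image("scene")
B=cv2.resize(b[130:230,190:290],None,fx=4,fy=4,interpolation=3);A=cv2.resize(a[110:210,220:320],None,fx=4,fy=4,interpolation=3)
cv2.imwrite("pics/over.png",cv2.cvtColor(np.hstack([A,B]),cv2.COLOR_RGB2BGR))
```

```text
t 4.18 p [0.6052 0.0413 0.3376] yaw 45.5 z [ 0.005 -0.003 -1.   ] F [ 1.11 -0.11 -0.9 ] w 0.0499 q6 -0.84
toolshift [-0.0026  0.0032  0.0856]
```

View pics/over.png

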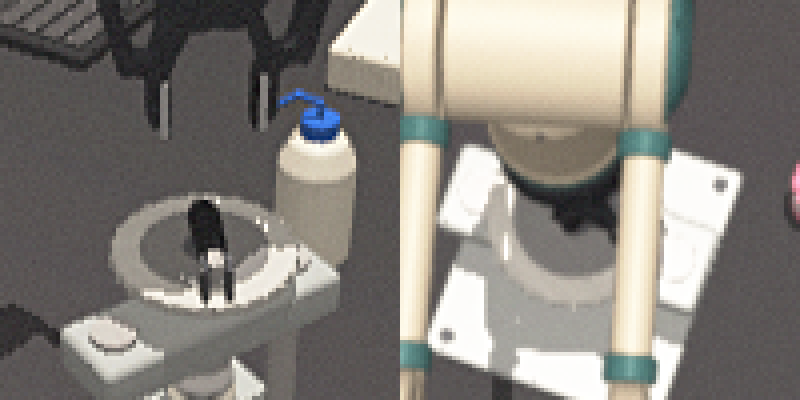

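The scene crop shows the open fingers at (160,120) and (262,115), straddling the line of the folded handle at (205,220). So I descend and close on the sleeve.

{"method": "send_rows", "body": {
  "plan": [
    {"linear":[-0.0013,0.0016,0.02],"delta_rot":[0,0,0],"fingers":0.05},
    {"linear":[-0.0013,0.0016,0.022],"delta_rot":[0,0,0],"fingers":0.05},
    {"linear":[0,0,0.02],"delta_rot":[0,0,0],"fingers":0.05},
    {"linear":[0,0,0.012],"delta_rot":[0,0,0],"fingers":0.05},
    {"linear":[0,0,0.005],"delta_rot":[0,0,0],"fingers":0.05},
    {"linear":[0,0,0],"delta_rot":[0,0,0],"fingers":0.05}
  ]
}}

```text
clock: 4.78
position: [0.6021, 0.0262, 0.2583]
ee_rot: [0.006, 0.924, 0.383, 0.001]
contact_force: [0.8, 0.4, 0.0]
width: 0.05
```

```bash
python3 -c "
from h import *
st([.606,.037,.252])"
```

```text
t 4.78 p [0.6021 0.0262 0.2583] yaw 45.1 z [ 0.005 -0.01  -1.   ] F [0.77 0.37 0.01] w 0.05 q6 -0.85
toolshift [ 0.0104 -0.0049  0.0062]
```

{"method": "send_rows", "body": {
  "plan": [
    {"linear":[0.005,-0.0025,0.003],"delta_rot":[0,0,0],"fingers":0.05},
    {"linear":[0.004,-0.002,0.003],"delta_rot":[0,0,0],"fingers":0.05},
    {"linear":[0,0,0],"delta_rot":[0,0,0],"fingers":0.05},
    {"linear":[0,0,0],"delta_rot":[0,0,0],"fingers":0.05}
  ]
}}

```text
clock: 5.12
position: [0.606, 0.0341, 0.2548]
ee_rot: [0.007, 0.924, 0.382, 0.002]
contact_force: [-0.6, -0.6, -0.0]
width: 0.05
```

```bash
python3 -c "
from h import *
st([.606,.037,.252])"
```

```text
t 5.12 p [0.606  0.0341 0.2548] yaw 44.9 z [ 0.01  -0.011 -1.   ] F [-0.62 -0.64 -0.03] w 0.05 q6 -0.83
toolshift [ 0.002  -0.0021  0.0027]
```

{"method": "send_rows", "body": {
  "plan": [
    {"linear":[0.002,-0.002,0.0025],"delta_rot":[0,0,0],"fingers":0.05},
    {"linear":[0,0,0],"delta_rot":[0,0,0],"fingers":0.012},
    {"linear":[0,0,0],"delta_rot":[0,0,0],"fingers":0.012},
    {"linear":[0,0,0],"delta_rot":[0,0,0],"fingers":0.012},
    {"linear":[0,0,0],"delta_rot":[0,0,0],"fingers":0.012},
    {"linear":[0,0,0],"delta_rot":[0,0,0],"fingers":0.012}
  ],
  "force": 20
}}

```text
clock: 5.62
position: [0.6064, 0.0374, 0.2538]
ee_rot: [0.008, 0.924, 0.383, 0.003]
contact_force: [-0.3, 0.1, -1.0]
width: 0.019
```

```bash
python3 -c "
from h import *
st([.606,.037,.252])"
```

```text
t 5.62 p [0.6064 0.0374 0.2538] yaw 45.0 z [ 0.012 -0.013 -1.   ] F [-0.28  0.09 -1.04] w 0.019 q6 -0.83
toolshift [-0.0006 -0.0001  0.0018]
```

{"method": "send_rows", "body": {
  "plan": [
    {"linear":[0,0.0004,-0.0055],"delta_rot":[0.2,0,0],"fingers":0.012},
    {"linear":[0,0.0011,-0.0054],"delta_rot":[0.2,0,0],"fingers":0.012},
    {"linear":[0,0.0018,-0.0052],"delta_rot":[0.2,0,0],"fingers":0.012},
    {"linear":[0,0.0024,-0.0049],"delta_rot":[0.2,0,0],"fingers":0.012},
    {"linear":[0,0.0031,-0.0046],"delta_rot":[0.2,0,0],"fingers":0.012},
    {"linear":[0,0.0036,-0.0041],"delta_rot":[0,0,0],"fingers":0.012},
    {"linear":[0,0,0],"delta_rot":[0,0,0],"fingers":0.012}
  ]
}}

```text
clock: 6.2
position: [0.6128, 0.0309, 0.279]
ee_rot: [-0.007, 0.924, 0.383, -0.006]
contact_force: [1.0, 0.8, -3.9]
width: 0.0192
```

```bash
python3 -c "
from h import *
st([.636,.0073,.290])"
```

```text
t 6.2 p [0.6128 0.0309 0.279 ] yaw 45.0 z [-0.017  0.008 -1.   ] F [ 1.02  0.75 -3.94] w 0.0192 q6 -0.85
toolshift [-0.0003  0.0329 -0.0116]
```

{"method": "send_rows", "body": {
  "plan": [
    {"linear":[0,0.0036,-0.0042],"delta_rot":[0,0,0],"fingers":0.012},
    {"linear":[0,0.0041,-0.0037],"delta_rot":[0,0,0],"fingers":0.012},
    {"linear":[0,0.0045,-0.0031],"delta_rot":[0,0,0],"fingers":0.012},
    {"linear":[0,0.0049,-0.0025],"delta_rot":[0,0,0],"fingers":0.012},
    {"linear":[0,0.0052,-0.0018],"delta_rot":[0,0,0],"fingers":0.012},
    {"linear":[0,0.0054,-0.0011],"delta_rot":[0,0,0],"fingers":0.012},
    {"linear":[0,0,0],"delta_rot":[0,0,0],"fingers":0.012}
  ]
}}

```text
clock: 6.78
position: [0.6312, 0.0121, 0.297]
ee_rot: [-0.011, 0.924, 0.383, -0.009]
contact_force: [-1.6, 2.5, -8.3]
width: 0.0188
```

```bash
python3 -c "
from h import *
st([.636,.0073,.2958])"
```

```text
t 6.78 p [0.6312 0.0121 0.297 ] yaw 45.1 z [-0.025  0.014 -1.   ] F [-1.59  2.54 -8.32] w 0.0188 q6 -0.88
toolshift [-0.      0.0068  0.001 ]
```

{"method": "send_rows", "body": {
  "plan": [
    {"linear":[0,0.003,0.0006],"delta_rot":[0,0,0],"fingers":0.012},
    {"linear":[0,0.003,0.0006],"delta_rot":[0,0,0],"fingers":0.012},
    {"linear":[0,0.002,0],"delta_rot":[0,0,0],"fingers":0.012},
    {"linear":[0,0,0],"delta_rot":[0,0,0],"fingers":0.012}
  ]
}}

```text
clock: 7.12
position: [0.6352, 0.0077, 0.2979]
ee_rot: [-0.014, 0.923, 0.383, -0.01]
contact_force: [-2.1, 3.2, -7.4]
width: 0.0184
```

```bash
python3 -c "
from h import *
st([.636,.0073,.2958])"
```

```text
t 7.12 p [0.6352 0.0077 0.2979] yaw 45.1 z [-0.028  0.018 -0.999] F [-2.14  3.19 -7.44] w 0.0184 q6 -0.89
toolshift [0.0003 0.0009 0.0021]
```

{"method": "send_rows", "body": {
  "plan": [
    {"linear":[0,0.003,0.001],"delta_rot":[0,0,0],"fingers":0.012},
    {"linear":[0,0.003,0.001],"delta_rot":[0,0,0],"fingers":0.012},
    {"linear":[0,0,0],"delta_rot":[0,0,0],"fingers":0.012}
  ]
}}

```text
clock: 7.37
position: [0.6373, 0.0054, 0.2979]
ee_rot: [-0.016, 0.923, 0.384, -0.01]
contact_force: [-1.7, 3.2, -9.2]
width: 0.018
```

Run:
```python
from h import *
st([.636,.0073,.2958])
a=manip.get_image("scene")
A=cv2.resize(a[110:210,220:320],None,fx=6,fy=6,interpolation=3)
cv2.imwrite("pics/up.png",cv2.cvtColor(A,cv2.COLOR_RGB2BGR))
```

```text
t 7.37 p [0.6373 0.0054 0.2979] yaw 45.2 z [-0.031  0.022 -0.999] F [-1.66  3.15 -9.2 ] w 0.018 q6 -0.9
toolshift [ 0.0005 -0.0021  0.0022]
```

View pics/up.png

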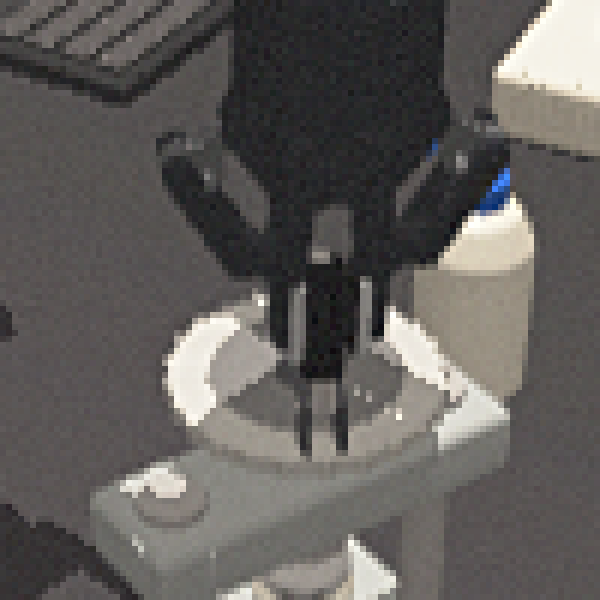

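{"method": "send_rows", "body": {
  "plan": [
    {"linear":[0,0,0],"delta_rot":[0,0,0],"fingers":0.035},
    {"linear":[0,0,0],"delta_rot":[-1,0,0],"fingers":0.035},
    {"linear":[0,0,0],"delta_rot":[-1.1,0,0],"fingers":0.035},
    {"linear":[0,0,0],"delta_rot":[0,0,0],"fingers":0.035},
    {"linear":[0,0,0],"delta_rot":[0,0,0],"fingers":0.035}
  ]
}}

```text
clock: 7.83
position: [0.6433, -0.0001, 0.3045]
ee_rot: [0.012, 0.924, 0.383, 0.005]
contact_force: [-0.1, -0.1, -0.5]
width: 0.0355
```

Run:
```python
from h import *
st([.636,.0073,.2958])
```

```text
t 7.83 p [ 6.433e-01 -1.000e-04  3.045e-01] yaw 45.1 z [ 0.018 -0.018 -1.   ] F [-0.06 -0.06 -0.5 ] w 0.0355 q6 -0.88
toolshift [ 0.0001 -0.0106  0.0085]
```

{"method": "send_rows", "body": {
  "plan": [
    {"linear":[0,-0.004,0.005],"delta_rot":[0.5,0,0],"fingers":0.035},
    {"linear":[0,-0.003,0.005],"delta_rot":[0.4,0,0],"fingers":0.035},
    {"linear":[0,0,0.003],"delta_rot":[0,0,0],"fingers":0.035},
    {"linear":[0,0,0],"delta_rot":[0,0,0],"fingers":0.035},
    {"linear":[0,0,0],"delta_rot":[0,0,0],"fingers":0.035}
  ]
}}

```text
clock: 8.25
position: [0.6386, 0.0046, 0.2914]
ee_rot: [0.005, 0.924, 0.383, 0.003]
contact_force: [0.6, 0.5, -0.9]
width: 0.0355
```

Run:
```python
from h import *
st([.637,.0055,.290])
a=manip.get_image("scene")
A=cv2.resize(a[110:210,220:320],None,fx=6,fy=6,interpolation=3)
cv2.imwrite("pics/up2.png",cv2.cvtColor(A,cv2.COLOR_RGB2BGR))
for n,p in(("piv",(.636,.0073,.241)),("tip",(.636,.0073,.304))): print(n,proj("scene",p),(proj("scene",p)-[220,110])*6)
```

```text
t 8.25 p [0.6386 0.0046 0.2914] yaw 45.1 z [ 0.01  -0.008 -1.   ] F [ 0.58  0.47 -0.94] w 0.0355 q6 -0.88
toolshift [-0.0005 -0.0018  0.0014]
piv [273.91340484 177.89408436] [323.48042907 407.36450615]
tip [274.44034866 156.51281907] [326.64209198 279.07691441]
```

View pics/up2.png

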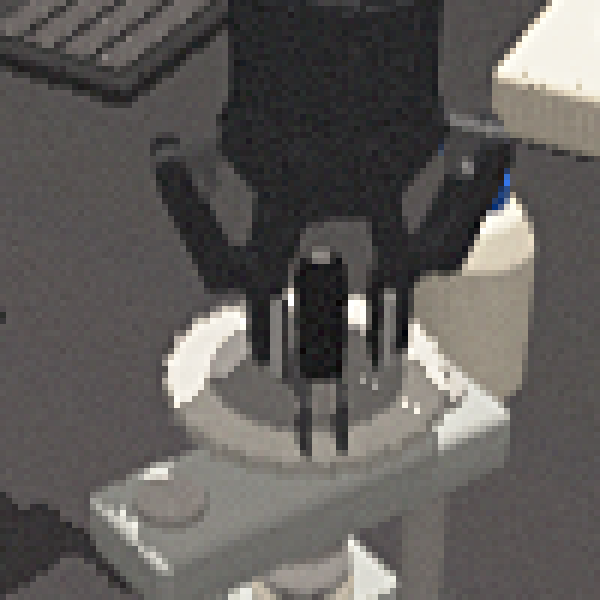

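{"method": "send_rows", "body": {
  "plan": [
    {"linear":[0,-0.001,0.001],"delta_rot":[0,0,0],"fingers":0.012},
    {"linear":[0,0,0],"delta_rot":[0,0,0],"fingers":0.012},
    {"linear":[0,0,0],"delta_rot":[0,0,0],"fingers":0.012},
    {"linear":[0,0,0],"delta_rot":[0,0,0],"fingers":0.012},
    {"linear":[0,0.003,0],"delta_rot":[0,0,0],"fingers":0.012},
    {"linear":[0,0.003,0],"delta_rot":[0,0,0],"fingers":0.012},
    {"linear":[0,0.003,0],"delta_rot":[0,0,0],"fingers":0.012},
    {"linear":[0,0,0],"delta_rot":[0,0,0],"fingers":0.012}
  ],
  "force": 20
}}

```text
clock: 8.97
position: [0.6383, 0.0045, 0.29]
ee_rot: [-0.003, 0.923, 0.384, -0.002]
contact_force: [-0.4, -0.4, 1.4]
width: 0.0185
```

Run:
```python
from h import *
st([.637,.0055,.290])
```

```text
t 8.97 p [0.6383 0.0045 0.29  ] yaw 45.2 z [-0.006  0.005 -1.   ] F [-0.39 -0.38  1.38] w 0.0185 q6 -0.89
toolshift [-0.0003 -0.0016  0.    ]
```

{"method": "send_rows", "body": {
  "plan": [
    {"linear":[0,0.006,0],"delta_rot":[0,0,0],"fingers":0.012},
    {"linear":[0,0.006,0],"delta_rot":[0,0,0],"fingers":0.012}
  ]
}}

```text
clock: 9.13
position: [0.6423, 0.0005, 0.2895]
ee_rot: [-0.01, 0.923, 0.385, -0.005]
contact_force: [-6.1, 5.8, 4.4]
width: 0.0176
```

Run:
```python
from h import *
st([.637,.0055,.290])
```

```text
t 9.13 p [6.423e-01 5.000e-04 2.895e-01] yaw 45.3 z [-0.017  0.014 -1.   ] F [-6.11  5.78  4.4 ] w 0.0176 q6 -0.91
toolshift [-0.0002 -0.0073 -0.0003]
```

{"method": "send_rows", "body": {
  "plan": [
    {"linear":[0,0.01,0],"delta_rot":[0,0,0],"fingers":0.012},
    {"linear":[0,0.01,0],"delta_rot":[0,0,0],"fingers":0.012}
  ]
}}

```text
clock: 9.3
position: [0.6549, -0.0116, 0.2889]
ee_rot: [-0.012, 0.922, 0.386, -0.007]
contact_force: [0.5, 0.4, 0.4]
width: 0.0122
```

Run:
```python
from h import *
st([.637,.0055,.290])
```

```text
t 9.3 p [ 0.6549 -0.0116  0.2889] yaw 45.4 z [-0.022  0.018 -1.   ] F [0.45 0.42 0.4 ] w 0.0122 q6 -0.92
toolshift [-0.0004 -0.0247 -0.0004]
```

{"method": "send_rows", "body": {
  "plan": [
    {"linear":[0,0,0],"delta_rot":[0,0,0],"fingers":0.05},
    {"linear":[0,0,0],"delta_rot":[-0.5,0,0],"fingers":0.05},
    {"linear":[0,0,0],"delta_rot":[-0.3,0,0],"fingers":0.05},
    {"linear":[0,-0.01,0],"delta_rot":[0,0,0],"fingers":0.05},
    {"linear":[0,-0.01,0],"delta_rot":[0,0,0],"fingers":0.05},
    {"linear":[0,-0.01,0],"delta_rot":[0,0,0],"fingers":0.05},
    {"linear":[0,0,0],"delta_rot":[0,0,0],"fingers":0.05},
    {"linear":[0,0,0],"delta_rot":[0,0,0],"fingers":0.05}
  ]
}}

```text
clock: 9.97
position: [0.6339, 0.009, 0.2887]
ee_rot: [-0.003, 0.923, 0.385, -0.002]
contact_force: [0.9, 0.0, 0.2]
width: 0.0502
```

Run:
```python
from h import *
st([.629,.014,.290])
a=manip.get_image("scene")
cv2.imwrite("pics/up3.png",cv2.cvtColor(cv2.resize(a[140:190,245:305],None,fx=12,fy=12,interpolation=3),cv2.COLOR_RGB2BGR))
for n,p in(("piv",(.636,.0073,.241)),("tip",(.636,.0073,.304)),("tip13",(.626,.0173,.303)),("cheeks bottom",(.642,.001,.221)),("wheel",(.602,.041,.221))): print(n,(proj("scene",p)-[245,140])*12)
```

```text
t 9.97 p [0.6339 0.009  0.2887] yaw 45.3 z [-0.006  0.004 -1.   ] F [0.93 0.03 0.24] w 0.0502 q6 -0.89
toolshift [ 0.0002 -0.007  -0.0012]
piv [346.96085814 454.7290123 ]
tip [353.28418396 198.15382882]
tip13 [341.96682949 161.38827294]
cheeks bottom [350.60962893 558.13723252]
wheel [309.56626226 391.54370018]
```

View pics/up3.png

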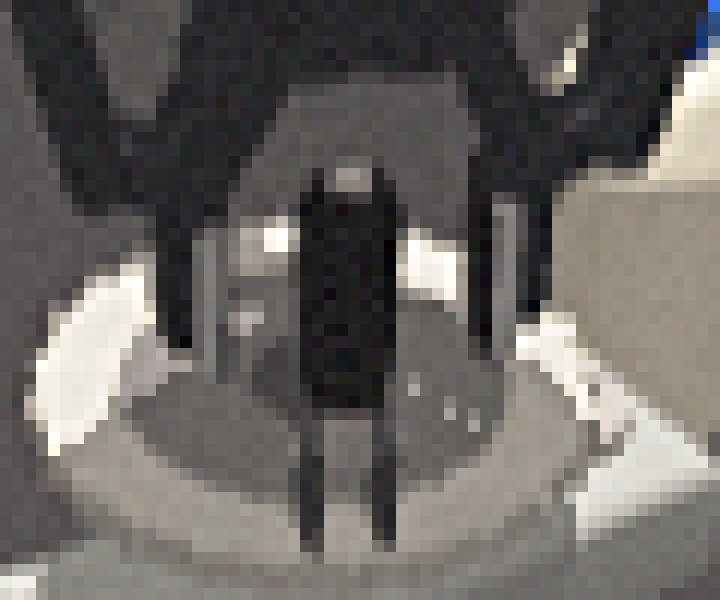

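{"method": "send_rows", "body": {
  "plan": [
    {"linear":[0,-0.004,0],"delta_rot":[0,0,0],"fingers":0.05},
    {"linear":[0,0,0],"delta_rot":[0,0,0],"fingers":0.012},
    {"linear":[0,0,0],"delta_rot":[0,0,0],"fingers":0.012},
    {"linear":[0,0,0],"delta_rot":[0,0,0],"fingers":0.012},
    {"linear":[0,0,0],"delta_rot":[0,0,0],"fingers":0.012},
    {"linear":[0,0,0],"delta_rot":[0,0,0],"fingers":0.012}
  ],
  "force": 40
}}

```text
clock: 10.52
position: [0.6307, 0.0122, 0.2897]
ee_rot: [-0.003, 0.923, 0.385, -0.002]
contact_force: [-1.2, 1.1, 0.8]
width: 0.019
```

Run:
```python
from h import *
st([.636,.0073,.290])
```

```text
t 10.52 p [0.6307 0.0122 0.2897] yaw 45.3 z [-0.005  0.004 -1.   ] F [-1.15  1.08  0.83] w 0.019 q6 -0.88
toolshift [ 0.0002  0.0072 -0.0004]
```

{"method": "send_rows", "body": {
  "plan": [
    {"linear":[0,0.004,0],"delta_rot":[0,0,0],"fingers":0.012},
    {"linear":[0,0.004,0],"delta_rot":[0,0,0],"fingers":0.012}
  ]
}}

```text
clock: 10.68
position: [0.6322, 0.0107, 0.2892]
ee_rot: [-0.009, 0.923, 0.386, -0.005]
contact_force: [-7.5, 7.7, 5.3]
width: 0.0191
```

Run:
```python
from h import *
st([.636,.0073,.290])
```

```text
t 10.68 p [0.6322 0.0107 0.2892] yaw 45.4 z [-0.016  0.013 -1.   ] F [-7.51  7.74  5.31] w 0.0191 q6 -0.89
toolshift [ 0.0002  0.0051 -0.0009]
```

{"method": "send_rows", "body": {
  "plan": [
    {"linear":[0,0.004,0],"delta_rot":[0,0,0],"fingers":0.012},
    {"linear":[0,0.004,0],"delta_rot":[0,0,0],"fingers":0.012}
  ]
}}

```text
clock: 10.85
position: [0.6327, 0.0104, 0.2894]
ee_rot: [-0.017, 0.922, 0.386, -0.009]
contact_force: [-6.2, 5.7, 4.9]
width: 0.0192
```

Run:
```python
from h import *
st([.636,.0073,.290])
```

```text
t 10.85 p [0.6327 0.0104 0.2894] yaw 45.5 z [-0.029  0.025 -0.999] F [-6.16  5.7   4.93] w 0.0192 q6 -0.9
toolshift [ 0.0001  0.0045 -0.0008]
```

Create crank.py:
```python
import sys,json
from h import *
C=np.array([.602,.041]); YAW=np.radians(45)
def rows(n,step,r=.049,dz=0,grip=.012):   # step deg (+ = clockwise)
    p,Rm,F=st(); d=p+Rm[:,2]*.006-[*C,0]; th=np.arctan2(d[1],d[0]); rad=np.hypot(d[0],d[1])
    er=np.array([np.cos(th),np.sin(th),0]); et=np.array([er[1],-er[0],0])
    print("theta %.1f r %.1f mm  Frad(tool) %.2f  push_cw %.2f"%(np.degrees(th),rad*1e3,F@er,-F@et))
    Rd=np.array([[np.cos(YAW),np.sin(YAW),0],[np.sin(YAW),-np.cos(YAW),0],[0,0,-1]])
    rv=np.degrees(R.from_matrix(Rm.T@Rd).as_rotvec()); prev=np.r_[d[:2],0]; out=[]
    for i in range(1,n+1):
        a=th-np.radians(step)*i; ri=r if i>1 else (r+rad)/2
        q=np.array([ri*np.cos(a),ri*np.sin(a),-2.55e-3*np.radians(step)*i+dz*i/n])
        sh=Rd.T@(q-prev); prev=q
        out.append({"linear":sh.round(4).tolist(),"delta_rot":(rv/3).round(1).tolist() if i<=2 else [0,0,0],"fingers":grip})
    print(json.dumps(out))
if __name__=="__main__": rows(int(sys.argv[1]),float(sys.argv[2]),*[float(x) for x in sys.argv[3:]])
```

```text
(no output)
```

{"method": "send_rows", "body": {
  "plan": [
    {"linear":[0,0,0],"delta_rot":[0,0,0],"fingers":0.032},
    {"linear":[0,0,0],"delta_rot":[-0.7,0,0.3],"fingers":0.032},
    {"linear":[0,0,0],"delta_rot":[-0.5,0,0.2],"fingers":0.032},
    {"linear":[0,0,0],"delta_rot":[0,0,0],"fingers":0.032}
  ]
}}

```text
clock: 11.18
position: [0.6341, 0.0091, 0.2888]
ee_rot: [-0.006, 0.924, 0.382, -0.004]
contact_force: [-0.7, 0.7, 0.9]
width: 0.0321
```

Run:
```python
from h import *
st([.6355,.0075,.290])
```

```text
t 11.18 p [0.6341 0.0091 0.2888] yaw 44.9 z [-0.012  0.008 -1.   ] F [-0.7   0.68  0.93] w 0.0321 q6 -0.88
toolshift [-0.0001  0.0021 -0.0012]
```

{"method": "send_rows", "body": {
  "plan": [
    {"linear":[0,0.002,0],"delta_rot":[-0.4,0,0],"fingers":0.032},
    {"linear":[0,0,0],"delta_rot":[0,0,0],"fingers":0.012},
    {"linear":[0,0,0],"delta_rot":[0,0,0],"fingers":0.012},
    {"linear":[0,0,0],"delta_rot":[0,0,0],"fingers":0.012},
    {"linear":[0,0,0],"delta_rot":[0,0,0],"fingers":0.012}
  ],
  "force": 50
}}

```text
clock: 11.6
position: [0.636, 0.007, 0.2889]
ee_rot: [-0.002, 0.924, 0.382, -0.002]
contact_force: [-0.4, -0.1, -0.1]
width: 0.0186
```

```bash
python3 crank.py 6 9
```

```text
t 11.6 p [0.636  0.007  0.2889] yaw 44.9 z [-0.005  0.001 -1.   ] F [-0.37 -0.06 -0.09] w 0.0186 q6 -0.88
theta -45.0 r 48.0 mm  Frad(tool) -0.22  push_cw -0.30
[{"linear": [-0.0076, -0.0001, 0.0004], "delta_rot": [-0.1, 0.1, -0.0], "fingers": 0.012}, {"linear": [-0.0076, -0.0013, 0.0004], "delta_rot": [-0.1, 0.1, -0.0], "fingers": 0.012}, {"linear": [-0.0071, -0.0029, 0.0004], "delta_rot": [0, 0, 0], "fingers": 0.012}, {"linear": [-0.0066, -0.004, 0.0004], "delta_rot": [0, 0, 0], "fingers": 0.012}, {"linear": [-0.0058, -0.005, 0.0004], "delta_rot": [0, 0, 0], "fingers": 0.012}, {"linear": [-0.005, -0.0059, 0.0004], "delta_rot": [0, 0, 0], "fingers": 0.012}]
```

{"method": "send_rows", "body": {
  "plan": [
    {"linear":[-0.0076,-0.0001,0.0004],"delta_rot":[0,0,0],"fingers":0.012},
    {"linear":[-0.0076,-0.0013,0.0004],"delta_rot":[0,0,0],"fingers":0.012},
    {"linear":[-0.0071,-0.0029,0.0004],"delta_rot":[0,0,0],"fingers":0.012},
    {"linear":[-0.0066,-0.004,0.0004],"delta_rot":[0,0,0],"fingers":0.012},
    {"linear":[-0.0058,-0.005,0.0004],"delta_rot":[0,0,0],"fingers":0.012},
    {"linear":[-0.005,-0.0059,0.0004],"delta_rot":[0,0,0],"fingers":0.012}
  ]
}}

```text
clock: 12.1
position: [0.5921, -0.0063, 0.2863]
ee_rot: [-0.004, 0.924, 0.382, 0.0]
contact_force: [2.3, 4.2, -2.0]
width: 0.0188
```

```bash
python3 crank.py 6 9
```

```text
t 12.1 p [ 0.5921 -0.0063  0.2863] yaw 44.9 z [-0.003  0.007 -1.   ] F [ 2.32  4.24 -2.03] w 0.0188 q6 -0.92
theta -101.9 r 48.3 mm  Frad(tool) -4.63  push_cw 1.40
[{"linear": [-0.004, -0.0065, 0.0004], "delta_rot": [-0.1, -0.1, -0.0], "fingers": 0.012}, {"linear": [-0.0029, -0.0071, 0.0004], "delta_rot": [-0.1, -0.1, -0.0], "fingers": 0.012}, {"linear": [-0.0014, -0.0076, 0.0004], "delta_rot": [0, 0, 0], "fingers": 0.012}, {"linear": [-0.0002, -0.0077, 0.0004], "delta_rot": [0, 0, 0], "fingers": 0.012}, {"linear": [0.001, -0.0076, 0.0004], "delta_rot": [0, 0, 0], "fingers": 0.012}, {"linear": [0.0022, -0.0074, 0.0004], "delta_rot": [0, 0, 0], "fingers": 0.012}]
```

{"method": "send_rows", "body": {
  "plan": [
    {"linear":[-0.004,-0.0063,0.0004],"delta_rot":[0,0,0],"fingers":0.012},
    {"linear":[-0.0027,-0.007,0.0004],"delta_rot":[0,0,0],"fingers":0.012},
    {"linear":[-0.0014,-0.0075,0.0004],"delta_rot":[0,0,0],"fingers":0.012},
    {"linear":[-0.0002,-0.0076,0.0004],"delta_rot":[0,0,0],"fingers":0.012},
    {"linear":[0.001,-0.0075,0.0004],"delta_rot":[0,0,0],"fingers":0.012},
    {"linear":[0.0022,-0.0073,0.0004],"delta_rot":[0,0,0],"fingers":0.012}
  ]
}}

```text
clock: 12.6
position: [0.557, 0.0228, 0.2838]
ee_rot: [-0.002, 0.925, 0.381, 0.005]
contact_force: [6.0, 0.6, -4.1]
width: 0.0184
```

```bash
python3 crank.py 6 9 .0485
```

```text
t 12.6 p [0.557  0.0228 0.2838] yaw 44.8 z [ 0.008  0.008 -1.   ] F [ 5.98  0.59 -4.09] w 0.0184 q6 -0.87
theta -158.0 r 48.5 mm  Frad(tool) -5.76  push_cw 1.69
[{"linear": [0.0035, -0.0068, 0.0004], "delta_rot": [-0.0, -0.2, -0.1], "fingers": 0.012}, {"linear": [0.0045, -0.0061, 0.0004], "delta_rot": [-0.0, -0.2, -0.1], "fingers": 0.012}, {"linear": [0.0054, -0.0053, 0.0004], "delta_rot": [0, 0, 0], "fingers": 0.012}, {"linear": [0.0062, -0.0044, 0.0004], "delta_rot": [0, 0, 0], "fingers": 0.012}, {"linear": [0.0068, -0.0034, 0.0004], "delta_rot": [0, 0, 0], "fingers": 0.012}, {"linear": [0.0073, -0.0023, 0.0004], "delta_rot": [0, 0, 0], "fingers": 0.012}]
```

{"method": "send_rows", "body": {
  "plan": [
    {"linear":[0.0038,-0.0065,0.0006],"delta_rot":[0,-0.2,0],"fingers":0.012},
    {"linear":[0.0047,-0.0059,0.0006],"delta_rot":[0,-0.2,0],"fingers":0.012},
    {"linear":[0.0054,-0.0052,0.0005],"delta_rot":[0,0,0],"fingers":0.012},
    {"linear":[0.0062,-0.0043,0.0004],"delta_rot":[0,0,0],"fingers":0.012},
    {"linear":[0.0068,-0.0033,0.0004],"delta_rot":[0,0,0],"fingers":0.012},
    {"linear":[0.0073,-0.0022,0.0004],"delta_rot":[0,0,0],"fingers":0.012}
  ]
}}

```text
clock: 13.1
position: [0.5607, 0.0664, 0.2815]
ee_rot: [0.004, 0.924, 0.381, -0.001]
contact_force: [1.4, -2.0, -0.3]
width: 0.0183
```

```bash
python3 crank.py 6 8 .0485
```

```text
t 13.1 p [0.5607 0.0664 0.2815] yaw 44.8 z [ 0.002 -0.008 -1.   ] F [ 1.4  -1.99 -0.27] w 0.0183 q6 -0.78
theta 148.4 r 48.5 mm  Frad(tool) -2.24  push_cw 0.96
[{"linear": [0.0067, -0.0011, 0.0004], "delta_rot": [0.1, 0.1, -0.1], "fingers": 0.012}, {"linear": [0.0068, -0.0002, 0.0004], "delta_rot": [0.1, 0.1, -0.1], "fingers": 0.012}, {"linear": [0.0067, 0.0008, 0.0004], "delta_rot": [0, 0, 0], "fingers": 0.012}, {"linear": [0.0065, 0.0017, 0.0004], "delta_rot": [0, 0, 0], "fingers": 0.012}, {"linear": [0.0062, 0.0026, 0.0004], "delta_rot": [0, 0, 0], "fingers": 0.012}, {"linear": [0.0058, 0.0034, 0.0004], "delta_rot": [0, 0, 0], "fingers": 0.012}]
```

{"method": "send_rows", "body": {
  "plan": [
    {"linear":[0.0067,-0.0011,0.0004],"delta_rot":[0.1,0.1,0],"fingers":0.012},
    {"linear":[0.0068,-0.0002,0.0004],"delta_rot":[0.1,0.1,0],"fingers":0.012},
    {"linear":[0.0067,0.0008,0.0004],"delta_rot":[0,0,0],"fingers":0.012},
    {"linear":[0.0065,0.0017,0.0004],"delta_rot":[0,0,0],"fingers":0.012},
    {"linear":[0.0062,0.0026,0.0004],"delta_rot":[0,0,0],"fingers":0.012},
    {"linear":[0.0058,0.0034,0.0004],"delta_rot":[0,0,0],"fingers":0.012}
  ]
}}

```text
clock: 13.6
position: [0.5949, 0.0897, 0.2792]
ee_rot: [0.003, 0.924, 0.382, -0.003]
contact_force: [-0.2, -3.6, 2.2]
width: 0.0186
```

```bash
python3 crank.py 6 8 .0485
```

```text
t 13.6 p [0.5949 0.0897 0.2792] yaw 44.9 z [-0.002 -0.008 -1.   ] F [-0.2  -3.65  2.17] w 0.0186 q6 -0.74
theta 98.3 r 49.2 mm  Frad(tool) -3.58  push_cw 0.73
[{"linear": [0.005, 0.0047, 0.0004], "delta_rot": [0.1, 0.1, -0.0], "fingers": 0.012}, {"linear": [0.0042, 0.0053, 0.0004], "delta_rot": [0.1, 0.1, -0.0], "fingers": 0.012}, {"linear": [0.0037, 0.0057, 0.0004], "delta_rot": [0, 0, 0], "fingers": 0.012}, {"linear": [0.0029, 0.0061, 0.0004], "delta_rot": [0, 0, 0], "fingers": 0.012}, {"linear": [0.002, 0.0065, 0.0004], "delta_rot": [0, 0, 0], "fingers": 0.012}, {"linear": [0.0011, 0.0067, 0.0004], "delta_rot": [0, 0, 0], "fingers": 0.012}]
```

{"method": "send_rows", "body": {
  "plan": [
    {"linear":[0.005,0.0046,0.0003],"delta_rot":[0.1,0.1,0],"fingers":0.012},
    {"linear":[0.0042,0.0052,0.0003],"delta_rot":[0.1,0.1,0],"fingers":0.012},
    {"linear":[0.0037,0.0057,0.0003],"delta_rot":[0,0,0],"fingers":0.012},
    {"linear":[0.0029,0.0061,0.0004],"delta_rot":[0,0,0],"fingers":0.012},
    {"linear":[0.002,0.0065,0.0004],"delta_rot":[0,0,0],"fingers":0.012},
    {"linear":[0.0011,0.0067,0.0004],"delta_rot":[0,0,0],"fingers":0.012}
  ]
}}

```text
clock: 14.1
position: [0.6347, 0.078, 0.2769]
ee_rot: [-0.001, 0.924, 0.382, -0.004]
contact_force: [-2.7, -1.6, 3.9]
width: 0.0188
```

```bash
python3 crank.py 4 8 .0485
```

```text
t 14.1 p [0.6347 0.078  0.2769] yaw 44.9 z [-0.009 -0.002 -1.   ] F [-2.74 -1.64  3.92] w 0.0188 q6 -0.77
theta 48.6 r 49.3 mm  Frad(tool) -3.05  push_cw 0.97
[{"linear": [-0.0005, 0.0068, 0.0004], "delta_rot": [-0.1, 0.1, -0.0], "fingers": 0.012}, {"linear": [-0.0014, 0.0067, 0.0004], "delta_rot": [-0.1, 0.1, -0.0], "fingers": 0.012}, {"linear": [-0.0019, 0.0065, 0.0004], "delta_rot": [0, 0, 0], "fingers": 0.012}, {"linear": [-0.0028, 0.0062, 0.0004], "delta_rot": [0, 0, 0], "fingers": 0.012}]
```

{"method": "send_rows", "body": {
  "plan": [
    {"linear":[-0.0005,0.0068,0.0001],"delta_rot":[-0.1,0.1,0],"fingers":0.012},
    {"linear":[-0.0014,0.0067,0.0002],"delta_rot":[-0.1,0.1,0],"fingers":0.012},
    {"linear":[-0.0019,0.0065,0.0003],"delta_rot":[0,0,0],"fingers":0.012},
    {"linear":[-0.0028,0.0062,0.0003],"delta_rot":[0,0,0],"fingers":0.012}
  ]
}}

```text
clock: 14.43
position: [0.6486, 0.0561, 0.2758]
ee_rot: [-0.004, 0.924, 0.382, -0.002]
contact_force: [-2.5, 1.9, 4.0]
width: 0.0191
```

```bash
python3 crank.py 5 8 .0485
```

```text
t 14.43 p [0.6486 0.0561 0.2758] yaw 44.9 z [-0.007  0.006 -1.   ] F [-2.51  1.9   3.99] w 0.0191 q6 -0.81
theta 18.0 r 49.0 mm  Frad(tool) -1.80  push_cw 2.58
[{"linear": [-0.0037, 0.0057, 0.0004], "delta_rot": [-0.2, 0.0, -0.0], "fingers": 0.012}, {"linear": [-0.0045, 0.0051, 0.0004], "delta_rot": [-0.2, 0.0, -0.0], "fingers": 0.012}, {"linear": [-0.0049, 0.0046, 0.0004], "delta_rot": [0, 0, 0], "fingers": 0.012}, {"linear": [-0.0055, 0.0039, 0.0004], "delta_rot": [0, 0, 0], "fingers": 0.012}, {"linear": [-0.006, 0.0031, 0.0004], "delta_rot": [0, 0, 0], "fingers": 0.012}]
```

{"method": "send_rows", "body": {
  "plan": [
    {"linear":[-0.0037,0.0057,0.0001],"delta_rot":[-0.2,0,0],"fingers":0.012},
    {"linear":[-0.0045,0.0051,0.0002],"delta_rot":[-0.2,0,0],"fingers":0.012},
    {"linear":[-0.0049,0.0046,0.0003],"delta_rot":[0,0,0],"fingers":0.012},
    {"linear":[-0.0055,0.0039,0.0003],"delta_rot":[0,0,0],"fingers":0.012},
    {"linear":[-0.006,0.0031,0.0003],"delta_rot":[0,0,0],"fingers":0.012}
  ]
}}

```text
clock: 14.85
position: [0.6472, 0.0225, 0.2739]
ee_rot: [-0.004, 0.924, 0.383, 0.001]
contact_force: [-2.5, 4.4, 1.8]
width: 0.0189
```

```bash
python3 crank.py 5 8 .0485
```

```text
t 14.85 p [0.6472 0.0225 0.2739] yaw 45.0 z [-0.002  0.007 -1.   ] F [-2.52  4.4   1.81] w 0.0189 q6 -0.86
theta -22.2 r 48.8 mm  Frad(tool) -4.00  push_cw 3.12
[{"linear": [-0.0065, 0.002, 0.0004], "delta_rot": [-0.1, -0.1, -0.0], "fingers": 0.012}, {"linear": [-0.0067, 0.0011, 0.0004], "delta_rot": [-0.1, -0.1, -0.0], "fingers": 0.012}, {"linear": [-0.0068, 0.0003, 0.0004], "delta_rot": [0, 0, 0], "fingers": 0.012}, {"linear": [-0.0067, -0.0006, 0.0004], "delta_rot": [0, 0, 0], "fingers": 0.012}, {"linear": [-0.0066, -0.0015, 0.0004], "delta_rot": [0, 0, 0], "fingers": 0.012}]
```

{"method": "send_rows", "body": {
  "plan": [
    {"linear":[-0.0067,0.0017,0.0003],"delta_rot":[-0.1,-0.1,0],"fingers":0.012},
    {"linear":[-0.0067,0.001,0.0003],"delta_rot":[-0.1,-0.1,0],"fingers":0.012},
    {"linear":[-0.0068,0.0002,0.0003],"delta_rot":[0,0,0],"fingers":0.012},
    {"linear":[-0.0067,-0.0006,0.0003],"delta_rot":[0,0,0],"fingers":0.012}
  ]
}}

```text
clock: 15.18
position: [0.6297, 0.0011, 0.2724]
ee_rot: [-0.002, 0.924, 0.382, 0.002]
contact_force: [-0.1, 4.5, 2.8]
width: 0.0185
```

```bash
python3 crank.py 5 6 .0485
```

```text
t 15.18 p [0.6297 0.0011 0.2724] yaw 45.0 z [ 0.002  0.006 -1.   ] F [-0.11  4.5   2.78] w 0.0185 q6 -0.9
theta -55.2 r 48.6 mm  Frad(tool) -3.76  push_cw 2.47
[{"linear": [-0.0049, -0.0012, 0.0003], "delta_rot": [-0.1, -0.1, -0.0], "fingers": 0.012}, {"linear": [-0.0048, -0.0017, 0.0003], "delta_rot": [-0.1, -0.1, -0.0], "fingers": 0.012}, {"linear": [-0.0046, -0.0022, 0.0003], "delta_rot": [0, 0, 0], "fingers": 0.012}, {"linear": [-0.0043, -0.0026, 0.0003], "delta_rot": [0, 0, 0], "fingers": 0.012}, {"linear": [-0.004, -0.0031, 0.0003], "delta_rot": [0, 0, 0], "fingers": 0.012}]
```

{"method": "send_rows", "body": {
  "plan": [
    {"linear":[-0.0049,-0.0012,0.0002],"delta_rot":[-0.1,-0.1,0],"fingers":0.012},
    {"linear":[-0.0048,-0.0017,0.0002],"delta_rot":[-0.1,-0.1,0],"fingers":0.012},
    {"linear":[-0.0046,-0.0022,0.0003],"delta_rot":[0,0,0],"fingers":0.012},
    {"linear":[-0.0043,-0.0026,0.0003],"delta_rot":[0,0,0],"fingers":0.012}
  ]
}}

```text
clock: 15.52
position: [0.6113, -0.0065, 0.2714]
ee_rot: [-0.0, 0.924, 0.382, 0.005]
contact_force: [2.0, 5.5, 2.3]
width: 0.019
```

```bash
python3 crank.py 4 6 .0485
```

```text
t 15.52 p [ 0.6113 -0.0065  0.2714] yaw 44.9 z [ 0.009  0.004 -1.   ] F [2.04 5.54 2.35] w 0.019 q6 -0.91
theta -78.9 r 48.3 mm  Frad(tool) -5.04  push_cw 3.07
[{"linear": [-0.0041, -0.003, 0.0003], "delta_rot": [0.1, -0.2, -0.0], "fingers": 0.012}, {"linear": [-0.0038, -0.0034, 0.0003], "delta_rot": [0.1, -0.2, -0.0], "fingers": 0.012}, {"linear": [-0.0033, -0.0038, 0.0003], "delta_rot": [0, 0, 0], "fingers": 0.012}, {"linear": [-0.0029, -0.0042, 0.0003], "delta_rot": [0, 0, 0], "fingers": 0.012}]
```

{"method": "send_rows", "body": {
  "plan": [
    {"linear":[-0.0042,-0.0028,0.0002],"delta_rot":[0.1,-0.2,0],"fingers":0.012},
    {"linear":[-0.0038,-0.0032,0.0002],"delta_rot":[0.1,-0.2,0],"fingers":0.012},
    {"linear":[-0.0033,-0.0037,0.0003],"delta_rot":[0,0,0],"fingers":0.012}
  ]
}}

```text
clock: 15.77
position: [0.5986, -0.0072, 0.2708]
ee_rot: [0.0, 0.924, 0.382, 0.006]
contact_force: [3.2, 4.0, 0.6]
width: 0.019
```

```bash
python3 crank.py 4 6 .0485
```

```text
t 15.77 p [ 0.5986 -0.0072  0.2708] yaw 44.9 z [ 0.012  0.004 -1.   ] F [3.24 4.04 0.6 ] w 0.019 q6 -0.92
theta -94.0 r 48.3 mm  Frad(tool) -4.25  push_cw 2.95
[{"linear": [-0.0032, -0.0039, 0.0003], "delta_rot": [0.1, -0.2, -0.0], "fingers": 0.012}, {"linear": [-0.0028, -0.0043, 0.0003], "delta_rot": [0.1, -0.2, -0.0], "fingers": 0.012}, {"linear": [-0.0022, -0.0046, 0.0003], "delta_rot": [0, 0, 0], "fingers": 0.012}, {"linear": [-0.0017, -0.0048, 0.0003], "delta_rot": [0, 0, 0], "fingers": 0.012}]
```

{"method": "send_rows", "body": {
  "plan": [
    {"linear":[-0.0033,-0.0038,0.0003],"delta_rot":[0.1,-0.2,0],"fingers":0.012},
    {"linear":[-0.0028,-0.0042,0.0003],"delta_rot":[0.1,-0.2,0],"fingers":0.012},
    {"linear":[-0.0022,-0.0045,0.0003],"delta_rot":[0,0,0],"fingers":0.012}
  ]
}}

```text
clock: 16.02
position: [0.5877, -0.0051, 0.2702]
ee_rot: [0.003, 0.924, 0.382, 0.008]
contact_force: [4.4, 2.5, 0.4]
width: 0.0189
```

```bash
python3 crank.py 4 6 .0485
```

```text
t 16.02 p [ 0.5877 -0.0051  0.2702] yaw 44.9 z [ 0.018  0.    -1.   ] F [4.42 2.47 0.4 ] w 0.0189 q6 -0.91
theta -107.1 r 48.2 mm  Frad(tool) -3.66  push_cw 3.49
[{"linear": [-0.0023, -0.0045, 0.0003], "delta_rot": [0.2, -0.2, -0.0], "fingers": 0.012}, {"linear": [-0.0018, -0.0047, 0.0003], "delta_rot": [0.2, -0.2, -0.0], "fingers": 0.012}, {"linear": [-0.0011, -0.0049, 0.0003], "delta_rot": [0, 0, 0], "fingers": 0.012}, {"linear": [-0.0006, -0.005, 0.0003], "delta_rot": [0, 0, 0], "fingers": 0.012}]
```

{"method": "send_rows", "body": {
  "plan": [
    {"linear":[-0.0024,-0.0044,0.0003],"delta_rot":[0.2,-0.3,0],"fingers":0.012},
    {"linear":[-0.0018,-0.0046,0.0003],"delta_rot":[0.2,-0.3,0],"fingers":0.012},
    {"linear":[-0.0011,-0.0048,0.0003],"delta_rot":[0,0,0],"fingers":0.012}
  ]
}}

```text
clock: 16.27
position: [0.5781, -0.0006, 0.2697]
ee_rot: [0.006, 0.924, 0.382, 0.007]
contact_force: [3.8, 0.5, 1.0]
width: 0.0189
```

```bash
python3 crank.py 4 6 .0485
```

```text
t 16.27 p [ 0.5781 -0.0006  0.2697] yaw 44.9 z [ 0.018 -0.005 -1.   ] F [3.83 0.48 1.04] w 0.0189 q6 -0.9
theta -119.7 r 48.0 mm  Frad(tool) -2.31  push_cw 3.09
[{"linear": [-0.0013, -0.0049, 0.0003], "delta_rot": [0.3, -0.2, -0.0], "fingers": 0.012}, {"linear": [-0.0008, -0.005, 0.0003], "delta_rot": [0.3, -0.2, -0.0], "fingers": 0.012}, {"linear": [-0.0, -0.0051, 0.0003], "delta_rot": [0, 0, 0], "fingers": 0.012}, {"linear": [0.0005, -0.0051, 0.0003], "delta_rot": [0, 0, 0], "fingers": 0.012}]
```

{"method": "send_rows", "body": {
  "plan": [
    {"linear":[-0.0013,-0.0049,0.0003],"delta_rot":[0.3,-0.2,0],"fingers":0.012},
    {"linear":[-0.0008,-0.005,0.0003],"delta_rot":[0.3,-0.2,0],"fingers":0.012},
    {"linear":[0,-0.0051,0.0003],"delta_rot":[0,0,0],"fingers":0.012}
  ]
}}

```text
clock: 16.52
position: [0.5687, 0.0064, 0.2691]
ee_rot: [0.006, 0.924, 0.381, 0.006]
contact_force: [3.7, -1.0, 0.9]
width: 0.019
```

```bash
python3 crank.py 4 6 .0485
```

```text
t 16.52 p [0.5687 0.0064 0.2691] yaw 44.9 z [ 0.015 -0.008 -1.   ] F [ 3.72 -0.98  0.94] w 0.019 q6 -0.89
theta -133.8 r 48.0 mm  Frad(tool) -1.86  push_cw 3.36
[{"linear": [-0.0001, -0.005, 0.0003], "delta_rot": [0.3, -0.1, -0.1], "fingers": 0.012}, {"linear": [0.0004, -0.0051, 0.0003], "delta_rot": [0.3, -0.1, -0.1], "fingers": 0.012}, {"linear": [0.0012, -0.0049, 0.0003], "delta_rot": [0, 0, 0], "fingers": 0.012}, {"linear": [0.0017, -0.0048, 0.0003], "delta_rot": [0, 0, 0], "fingers": 0.012}]
```

{"method": "send_rows", "body": {
  "plan": [
    {"linear":[-0.0001,-0.005,0.0003],"delta_rot":[0.3,-0.1,0],"fingers":0.012},
    {"linear":[0.0004,-0.0051,0.0003],"delta_rot":[0.3,-0.1,0],"fingers":0.012},
    {"linear":[0.0012,-0.0049,0.0003],"delta_rot":[0,0,0],"fingers":0.012}
  ]
}}

```text
clock: 16.77
position: [0.5626, 0.0138, 0.2687]
ee_rot: [0.009, 0.924, 0.381, 0.005]
contact_force: [5.8, -3.9, -0.3]
width: 0.0186
```

```bash
python3 crank.py 4 6 .0485
```

```text
t 16.77 p [0.5626 0.0138 0.2687] yaw 44.8 z [ 0.016 -0.013 -1.   ] F [ 5.82 -3.94 -0.29] w 0.0186 q6 -0.87
theta -145.2 r 47.9 mm  Frad(tool) -2.53  push_cw 6.55
[{"linear": [0.0008, -0.005, 0.0003], "delta_rot": [0.4, -0.0, -0.1], "fingers": 0.012}, {"linear": [0.0014, -0.0049, 0.0003], "delta_rot": [0.4, -0.0, -0.1], "fingers": 0.012}, {"linear": [0.0022, -0.0046, 0.0003], "delta_rot": [0, 0, 0], "fingers": 0.012}, {"linear": [0.0026, -0.0043, 0.0003], "delta_rot": [0, 0, 0], "fingers": 0.012}]
```

{"method": "send_rows", "body": {
  "plan": [
    {"linear":[0.0007,-0.0045,0.0002],"delta_rot":[0.3,0,0],"fingers":0.012}
  ]
}}

```text
clock: 16.85
position: [0.5614, 0.0153, 0.2687]
ee_rot: [0.01, 0.924, 0.381, 0.005]
contact_force: [8.1, -3.6, -2.1]
width: 0.0187
```

```bash
python3 crank.py 1 4 .0485
```

```text
t 16.85 p [0.5614 0.0153 0.2687] yaw 44.8 z [ 0.016 -0.015 -1.   ] F [ 8.12 -3.58 -2.07] w 0.0187 q6 -0.87
theta -147.5 r 48.1 mm  Frad(tool) -4.93  push_cw 7.38
[{"linear": [0.0006, -0.0033, 0.0002], "delta_rot": [0.4, -0.0, -0.1], "fingers": 0.012}]
```

{"method": "send_rows", "body": {
  "plan": [
    {"linear":[0.0009,-0.0042,0.0002],"delta_rot":[0.2,0,0],"fingers":0.012}
  ]
}}

```text
clock: 16.93
position: [0.5607, 0.0164, 0.2686]
ee_rot: [0.012, 0.924, 0.381, 0.005]
contact_force: [7.1, -4.9, -0.8]
width: 0.0186
```

```bash
python3 crank.py 1 4 .0485
```

```text
t 16.93 p [0.5607 0.0164 0.2686] yaw 44.8 z [ 0.018 -0.018 -1.   ] F [ 7.13 -4.95 -0.81] w 0.0186 q6 -0.86
theta -149.0 r 48.1 mm  Frad(tool) -3.56  push_cw 7.91
[{"linear": [0.0007, -0.0033, 0.0002], "delta_rot": [0.5, -0.0, -0.1], "fingers": 0.012}]
```

{"method": "send_rows", "body": {
  "plan": [
    {"linear":[0.0008,-0.0042,0.0001],"delta_rot":[0.2,0,0],"fingers":0.012}
  ]
}}

```text
clock: 17.02
position: [0.5602, 0.0172, 0.2686]
ee_rot: [0.014, 0.924, 0.381, 0.005]
contact_force: [7.7, -5.2, -2.7]
width: 0.0189
```

```bash
python3 crank.py 8 -8 .0485
```

```text
t 17.02 p [0.5602 0.0172 0.2686] yaw 44.8 z [ 0.021 -0.021 -1.   ] F [ 7.71 -5.21 -2.71] w 0.0189 q6 -0.86
theta -150.2 r 48.1 mm  Frad(tool) -4.10  push_cw 8.35
[{"linear": [-0.0015, 0.0066, -0.0004], "delta_rot": [0.6, 0.0, -0.1], "fingers": 0.012}, {"linear": [-0.0006, 0.0067, -0.0004], "delta_rot": [0.6, 0.0, -0.1], "fingers": 0.012}, {"linear": [0.0006, 0.0067, -0.0004], "delta_rot": [0, 0, 0], "fingers": 0.012}, {"linear": [0.0015, 0.0066, -0.0004], "delta_rot": [0, 0, 0], "fingers": 0.012}, {"linear": [0.0024, 0.0063, -0.0004], "delta_rot": [0, 0, 0], "fingers": 0.012}, {"linear": [0.0033, 0.0059, -0.0004], "delta_rot": [0, 0, 0], "fingers": 0.012}, {"linear": [0.0041, 0.0054, -0.0004], "delta_rot": [0, 0, 0], "fingers": 0.012}, {"linear": [0.0048, 0.0048, -0.0004], "delta_rot": [0, 0, 0], "fingers": 0.012}]
```

Seated at about 8.3 N push. Now I wind back up about 185°, which is roughly 8 mm.

{"method": "send_rows", "body": {
  "plan": [
    {"linear":[-0.0015,0.0066,-0.0004],"delta_rot":[0.6,0,0],"fingers":0.012},
    {"linear":[-0.0006,0.0067,-0.0004],"delta_rot":[0.4,0,0],"fingers":0.012},
    {"linear":[0.0006,0.0067,-0.0004],"delta_rot":[0,0,0],"fingers":0.012},
    {"linear":[0.0015,0.0066,-0.0004],"delta_rot":[0,0,0],"fingers":0.012},
    {"linear":[0.0024,0.0063,-0.0004],"delta_rot":[0,0,0],"fingers":0.012},
    {"linear":[0.0033,0.0059,-0.0004],"delta_rot":[0,0,0],"fingers":0.012}
  ]
}}

```text
clock: 17.52
position: [0.5886, -0.0048, 0.2702]
ee_rot: [0.002, 0.924, 0.381, -0.001]
contact_force: [-0.3, 3.3, 0.9]
width: 0.0186
```

```bash
python3 crank.py 6 -8 .0485
```

```text
t 17.52 p [ 0.5886 -0.0048  0.2702] yaw 44.8 z [-0.    -0.004 -1.   ] F [-0.32  3.26  0.92] w 0.0186 q6 -0.91
theta -106.3 r 47.8 mm  Frad(tool) -3.04  push_cw -1.22
[{"linear": [0.0033, 0.0058, -0.0004], "delta_rot": [0.1, 0.1, -0.1], "fingers": 0.012}, {"linear": [0.0041, 0.0053, -0.0004], "delta_rot": [0.1, 0.1, -0.1], "fingers": 0.012}, {"linear": [0.0051, 0.0045, -0.0004], "delta_rot": [0, 0, 0], "fingers": 0.012}, {"linear": [0.0057, 0.0037, -0.0004], "delta_rot": [0, 0, 0], "fingers": 0.012}, {"linear": [0.0061, 0.0029, -0.0004], "delta_rot": [0, 0, 0], "fingers": 0.012}, {"linear": [0.0065, 0.002, -0.0004], "delta_rot": [0, 0, 0], "fingers": 0.012}]
```

{"method": "send_rows", "body": {
  "plan": [
    {"linear":[0.0033,0.0058,-0.0004],"delta_rot":[0.1,0.1,0],"fingers":0.012},
    {"linear":[0.0041,0.0053,-0.0004],"delta_rot":[0.1,0.1,0],"fingers":0.012},
    {"linear":[0.0051,0.0045,-0.0004],"delta_rot":[0,0,0],"fingers":0.012},
    {"linear":[0.0057,0.0037,-0.0004],"delta_rot":[0,0,0],"fingers":0.012},
    {"linear":[0.0061,0.0029,-0.0004],"delta_rot":[0,0,0],"fingers":0.012},
    {"linear":[0.0065,0.002,-0.0004],"delta_rot":[0,0,0],"fingers":0.012}
  ]
}}

```text
clock: 18.02
position: [0.6272, -0.0006, 0.2721]
ee_rot: [-0.002, 0.924, 0.381, -0.005]
contact_force: [-3.9, 1.9, 3.2]
width: 0.019
```

```bash
python3 crank.py 6 -8 .0485
```

```text
t 18.02 p [ 6.272e-01 -6.000e-04  2.721e-01] yaw 44.8 z [-0.011  0.    -1.   ] F [-3.91  1.9   3.22] w 0.019 q6 -0.89
theta -58.8 r 48.6 mm  Frad(tool) -3.65  push_cw -2.36
[{"linear": [0.0067, 0.0011, -0.0004], "delta_rot": [-0.1, 0.1, -0.1], "fingers": 0.012}, {"linear": [0.0068, 0.0002, -0.0004], "delta_rot": [-0.1, 0.1, -0.1], "fingers": 0.012}, {"linear": [0.0067, -0.0007, -0.0004], "delta_rot": [0, 0, 0], "fingers": 0.012}, {"linear": [0.0066, -0.0017, -0.0004], "delta_rot": [0, 0, 0], "fingers": 0.012}, {"linear": [0.0063, -0.0026, -0.0004], "delta_rot": [0, 0, 0], "fingers": 0.012}, {"linear": [0.0059, -0.0034, -0.0004], "delta_rot": [0, 0, 0], "fingers": 0.012}]
```

{"method": "send_rows", "body": {
  "plan": [
    {"linear":[0.0067,0.0011,-0.0005],"delta_rot":[-0.1,0.1,0],"fingers":0.012},
    {"linear":[0.0068,0.0002,-0.0005],"delta_rot":[-0.1,0.1,0],"fingers":0.012},
    {"linear":[0.0067,-0.0007,-0.0005],"delta_rot":[0,0,0],"fingers":0.012},
    {"linear":[0.0066,-0.0017,-0.0004],"delta_rot":[0,0,0],"fingers":0.012},
    {"linear":[0.0063,-0.0026,-0.0004],"delta_rot":[0,0,0],"fingers":0.012},
    {"linear":[0.0059,-0.0034,-0.0004],"delta_rot":[0,0,0],"fingers":0.012}
  ]
}}

```text
clock: 18.52
position: [0.6505, 0.0319, 0.2742]
ee_rot: [0.001, 0.925, 0.381, -0.007]
contact_force: [-5.4, -1.1, 2.2]
width: 0.0186
```

```bash
python3 crank.py 6 -8 .0485
```

```text
t 18.52 p [0.6505 0.0319 0.2742] yaw 44.8 z [-0.012 -0.007 -1.   ] F [-5.37 -1.07  2.25] w 0.0186 q6 -0.83
theta -10.7 r 49.3 mm  Frad(tool) -5.08  push_cw -2.05
[{"linear": [0.0051, -0.0045, -0.0004], "delta_rot": [-0.1, 0.3, -0.1], "fingers": 0.012}, {"linear": [0.0044, -0.0052, -0.0004], "delta_rot": [-0.1, 0.3, -0.1], "fingers": 0.012}, {"linear": [0.0039, -0.0055, -0.0004], "delta_rot": [0, 0, 0], "fingers": 0.012}, {"linear": [0.0031, -0.006, -0.0004], "delta_rot": [0, 0, 0], "fingers": 0.012}, {"linear": [0.0023, -0.0064, -0.0004], "delta_rot": [0, 0, 0], "fingers": 0.012}, {"linear": [0.0014, -0.0066, -0.0004], "delta_rot": [0, 0, 0], "fingers": 0.012}]
```

{"method": "send_rows", "body": {
  "plan": [
    {"linear":[0.005,-0.0046,-0.0004],"delta_rot":[-0.1,0.2,0],"fingers":0.012},
    {"linear":[0.0043,-0.0053,-0.0004],"delta_rot":[-0.1,0.2,0],"fingers":0.012},
    {"linear":[0.0039,-0.0055,-0.0004],"delta_rot":[0,0,0],"fingers":0.012},
    {"linear":[0.0031,-0.006,-0.0004],"delta_rot":[0,0,0],"fingers":0.012},
    {"linear":[0.0023,-0.0064,-0.0004],"delta_rot":[0,0,0],"fingers":0.012},
    {"linear":[0.0014,-0.0066,-0.0004],"delta_rot":[0,0,0],"fingers":0.012},
    {"linear":[0,0,0],"delta_rot":[0,0,0],"fingers":0.012},
    {"linear":[0,0,0],"delta_rot":[0,0,0],"fingers":0.012}
  ]
}}

```text
clock: 19.18
position: [0.6405, 0.0719, 0.2765]
ee_rot: [0.006, 0.924, 0.381, -0.003]
contact_force: [-2.5, -3.2, 0.2]
width: 0.0188
```

```bash
python3 crank.py 1 -1 .0485
```

```text
t 19.18 p [0.6405 0.0719 0.2765] yaw 44.8 z [-0.    -0.014 -1.   ] F [-2.52 -3.17  0.22] w 0.0188 q6 -0.77
theta 38.6 r 49.3 mm  Frad(tool) -3.95  push_cw -0.90
[{"linear": [-0.0003, -0.0009, -0.0], "delta_rot": [0.2, 0.2, -0.1], "fingers": 0.012}]
```

{"method": "send_rows", "body": {
  "plan": [
    {"linear":[0,0,0],"delta_rot":[0,0,0],"fingers":0.06},
    {"linear":[0,0,0],"delta_rot":[0,0,0],"fingers":0.06},
    {"linear":[0,0,0],"delta_rot":[0,0,0],"fingers":0.06},
    {"linear":[0,0,0],"delta_rot":[0,0,0],"fingers":0.06},
    {"linear":[0,0,-0.01],"delta_rot":[0,0,0],"fingers":0.06},
    {"linear":[0,0,-0.015],"delta_rot":[0,0,0],"fingers":0.06},
    {"linear":[0,0,-0.02],"delta_rot":[0,0,0],"fingers":0.06},
    {"linear":[0,0,-0.02],"delta_rot":[0,0,0],"fingers":0.06},
    {"linear":[0,0,-0.02],"delta_rot":[0,0,0],"fingers":0.06},
    {"linear":[0,0,-0.02],"delta_rot":[0,0,0],"fingers":0.06},
    {"linear":[0,0,-0.02],"delta_rot":[0,0,0],"fingers":0.06}
  ]
}}

```text
clock: 20.1
position: [0.6439, 0.0756, 0.4044]
ee_rot: [0.003, 0.924, 0.381, 0.001]
contact_force: [0.8, 0.5, 0.0]
width: 0.0598
```

Run:
```python
from h import *
st()
a=manip.get_image("scene")
cv2.imwrite("pics/fin.png",cv2.cvtColor(cv2.resize(a[130:260,220:330],None,fx=4.6,fy=4.6,interpolation=3),cv2.COLOR_RGB2BGR))
th=np.radians(38.6);u=np.array([np.cos(th),np.sin(th)])*.048+[.602,.041]
for n,z in(("piv",.229),("tip",.292)): print(n,(proj("scene",[*u,z])-[220,130])*4.6)
```

```text
t 20.1 p [0.6439 0.0756 0.4044] yaw 44.8 z [ 0.004 -0.006 -1.   ] F [0.78 0.54 0.05] w 0.0598 q6 -0.77
piv [320.48315882 183.44794991]
tip [326.0367121   88.20474864]
```

View pics/fin.png

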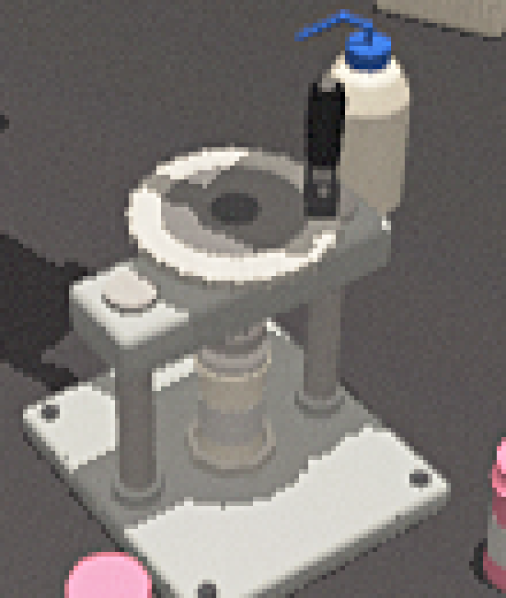

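The handle stands upright, running from (320,190) to (327,85) against a predicted (320,183) to (326,88). The cartridge is in its nest at (232,410), the plug is down in it at (233,352) and the gripper is clear.

```bash
python3 -c "
from rig import manip
print(manip.sign_off())"
```

```text
the job is handed in; nothing more can be done
None
```

The plug is seated, the ram is back up clear of it, and I handed the job in at about 20 s of the 72 s allowed.

- **Handle:** I unfolded the crank handle to its stop, where it resisted about 10 N of outward push. It still matched an upright handle in the last picture.
- **Winding down:** The ram went down about 465°, roughly 20.7 mm. The O-ring slid at about 3 N, then the push rose sharply once the plug bottomed. I stopped at about 8.3 N, within the 7 to 9 N given as firmly seated and below the 13 N limit.
- **Winding back up:** I wound back about 189°, and the gripper rose 7.9 mm with the handle. Allowing for springback, the ram should clear the plug by about 8 mm. I inferred that from the turning and did not measure it in the picture.
- **Last picture:** The cartridge is in its nest. The wash bottle and the pink look-alikes in view look undisturbed. I did not check the sample jar and vial rack again, but the arm never went near them.

One grip slipped off the sleeve at about 8 N while I was testing the stop. I regripped centred with more force, and the handle stayed upright.

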